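# Extend the bedside lamp's arm to its preset hole

## Robot

A 6-joint arm with a two-finger parallel gripper is mounted at the origin on the work surface. World frame = base frame: x ahead of the robot, y to its left, z up, the work surface at z = 0. Lengths are in m, angles in rad, forces in N, time in s.
With the tool pointing down it reaches from about 0.275 to 0.825 m from the base axis. Payload 4.9 kg.
Tool frame: the origin (TCP) lies midway between the tips of the shut fingers; the grasp point (between the pads) lies 19 mm behind it (bot.grip_depth is the distance from the TCP to the grasp point, in m); y points along the fingers, x is the direction in which the jaws open and shut, and the axes are right-handed (so a half turn about y gives the same grasp; the last joint's range is limited). The gripper opens to 85 mm and grips with 20 to 120 N. Pads are 22 mm wide; open, the fingers measure 114 mm over their backs; the gripper's body (76 mm by 85 mm) begins 54 mm behind the grasp point. The pads swing forward as they close: fully open they stand 13 mm farther back than shut.
Start: joints at [1.123, 0.326, -0.193, 1.052, 0, 1.437], TCP at [0.17, 0.523, 0.231] pointing down, gripper open.
Joint ranges: [-2.65, 2.65], [-0.97, 1.79], [-1.3, 1.35], [-1.93, 2.1], [-1.47, 1.37], [-3.14, 3.14]. Speed limits (rad/s): [2.57, 2.57, 3.14, 3.14, 3.14, 3.14].

## Interface

Orientations are given as a unit quaternion [w, x, y, z].
In Python, from cell import bot gives the robot as it stands. Calls block until the motion is done:
- bot.move_pose(position, orientation): joint-space move of the TCP to a pose.
- bot.move_linear(position, speed=0.15, rotation=None, until_force=None): straight line of the TCP; rotation=None keeps the orientation; speed is the mean speed in m/s. With until_force (N) it stops when the force on the tool has changed by that much, and returns True; else False.
- bot.goto_joints(angles): joint-space move.
- bot.set_gripper(opening, grasp_force=None): opening from 0.0 (shut) to 1.0 (fully open); grasp_force is the grip in N (None keeps the last); returns when the fingers have stopped.
- bot.wait(seconds).
- bot.solve_ik(position, orientation): joint angles nearest the present ones, or None.
- bot.camera(name): name is "side" or "top" or "wrist"; returns the picture (480x640x3 uint8, red, green, blue); there is no depth.
- bot.calibration(name): a dict with "mtx" (3x3 intrinsics, pixels), "extrinsics" (4x4, takes a point from world to camera coordinates); the wrist camera has in their place "hand_eye" (4x4, takes a point from camera to tool coordinates, whose origin is the TCP and whose axes are the tool frame's). Camera axes: x right, y down, z forward; pixel columns grow to the right and rows downward; lengths in m; the calibration is good to about 2 mm. The wrist camera is an equidistant fisheye: a pixel r from the principal point sees the ray r / f radians off the axis. A picture is of the moment at which its call begins: read the wrist's pose just before it. calibration takes no time and is no camera call.
A pose or a line that the arm cannot do raises bot.PlanningError and nothing moves.
- bot.close_job(): hands the job in, once; it reports no verdict.
Trained networks look in the newest picture that a camera, given by its name, has taken for a name from the list of things; names that differ only in an ending like _2 or _b are one class to them, and where a whole thing is asked for, a point or a joint stands for the part that bears it (a point fixed in the world has none). Each returns a list of dicts, best first, with "confidence" (0 to 1); they miss things now and then, are a little off and sometimes report something else, mostly with a low value. They report only what shows in the picture. A call takes as long as a camera call.
- bot.search_frame(camera, thing): "bbox" ([left, top, width, height] in pixels, round what is visible of it).
Readings, each from a call of its own:
- bot.read_clock(): time.
- bot.read_joint_positions(): joint angles.
- bot.read_joint_vel(): joint speeds.
- bot.read_joint_efforts(): joint torques, N m.
- bot.read_position(): TCP position.
- bot.read_tool_rot(): TCP orientation.
- bot.read_ft_force(): force on the tool from outside, world axes, zero at the start.
- bot.read_moment(): the same for the moment, N m.
- bot.read_gripper_width(): opening from 0.0 (shut) to 1.0 (fully open).
Only numpy, scipy, OpenCV 4.12 (cv2) and the standard library are available. Lean on these libraries where they do the work, as an engineer would, in place of code of your own. Each camera call takes 0.05 s, during which the arm holds its last target. There are 200 camera calls.

## Task

Pull the bedside reading lamp's arm out to its next setting: press the brass spring button flush and slide the white sleeve with the lamp head away from the post until the button snaps fully out through the hole in the orange ring. Then tug the sleeve outward against the button with about 15 N for a second to prove that it is locked (the button bends at 24 N), let go, and leave the other things on the table where they are.

Things in the scene. Friction and masses are not known exactly. Their poses are not given: they have to be found in the camera images.
- lamp: Bedside lamp fixed to the table: black base plate 150 x 200 x 18 mm, square black post 36 mm wide, 170 mm high at y = -155 mm, level arm with its axis at z = 150 mm. Origin: on the table below the button. y runs level along the arm from post to lamp head, x level to the side where the button stands out. A steel inner tube, 24 mm square, is fixed to the post and carries the white sleeve.
- button_axis (a point): Point fixed to the lamp at x 15, y 0, z 150 mm of its frame: where the axis of the brass button (domed, 12 mm across, carried by the fixed inner tube) crosses the sleeve's +x face. The button looks out through the sleeve's hole towards +x. Axes as the lamp's.
- button (a joint): Inward travel of the button, m. 0 = out, dome 6.5 mm proud of the sleeve's face: sleeve locked. 0.0065 = flush (7 N; 3.5 N at first, then 0.5 N per mm). 0.0085 = under the sleeve's 2 mm wall. Only from about flush does it slip under the hole's edge when the sleeve is pushed along (10 to 16 N to start, then 3 to 5 N). It springs out into any hole that comes over it.
- sleeve (a joint): Slide of the white sleeve along +y, away from the post, m; 0 near the start; stays where left. Square tube 30 x 30 mm, 115 mm long on the post's side of its first hole, 75 mm on the other; then a black joint block (34 mm high) and the lamp head (120 mm across, below the axis, centre 125 mm from the hole). A pinch across x over the button presses it flush and holds the sleeve at once.
- start_hole (a point): Centre of the sleeve's first hole (15 mm square, button in it at the start) on its +x face; moves with the sleeve. The next hole, 15 mm long (1.5 mm play either way), is in the +x side of the orange setting ring (36 mm square, 32 mm long) screwed on the sleeve on the post's side, anywhere from 46 to 76 mm from this one. There the button snaps out and its side is a hard stop for the sleeve.
- book: Bystander: closed blue book, 140 x 196 x 26 mm; origin under its centre.
- phone: Bystander: black phone, 72 x 148 x 9 mm; origin under its centre.
- glasses_case: Bystander: brown glasses case, 60 x 155 x 36 mm; origin under its centre.
- mug: Bystander: white mug, 80 mm wide, 90 mm high; origin under its centre.
- cream_jar: Bystander: blue jar, 54 mm wide, 60 mm high; origin under its centre.
- water_bottle: Bystander: clear glass bottle, 64 mm wide, 190 mm high; origin under its centre.
- trinket_dish: Bystander: blue dish, 100 mm wide, 25 mm high; origin under its centre.

How it is judged:
By the outcome, as a careful person would: the job done as asked, in the order asked, and still so for the second after the job is handed in, with the robot touching nothing.
It also fails if it takes over 48 s, if anything falls off the work surface, if the arm or the gripper's body presses on something with over 40 N, if the wrist force passes 120 N, or if a joint passes its speed limit or range.

## Working session

There is one attempt and no reset: what is moved stays moved. The work goes in short steps, each a Python script; the robot and the scene stay as the last script left them, time stands still between calls to the robot, and variables do not carry over. Pictures are saved under pics/ and viewed, about 8 in all and at most 12, crops included, and the job is handed in when it is done.

```bash
ls; mkdir -p pics; python3 - <<'E'
from cell import bot
import cv2,numpy as np
ims=[]
for c in ["side","top"]:
    im=bot.camera(c); cv2.imwrite(f"pics/{c}0.png",im[:,:,::-1])
    k=bot.calibration(c); print(c,np.round(k["mtx"],1).tolist(),np.round(k["extrinsics"],4).tolist())
    for t in ["lamp","button","sleeve","start_hole","button_axis","book","phone","glasses_case","mug","cream_jar","water_bottle","trinket_dish"]:
        print(t,[(np.round(d["bbox"]).astype(int).tolist(),round(d["confidence"],2)) for d in bot.search_frame(c,t)[:2]])
print(bot.read_clock(),bot.read_tool_rot())
E
```

```text
pics
side [[434.6, 0.0, 322.0], [0.0, 434.6, 239.1], [0.0, 0.0, 1.0]] [[0.9972, -0.0735, 0.0165, -0.5626], [-0.0342, -0.637, -0.7701, 0.1377], [0.0671, 0.7674, -0.6377, 1.2395], [0.0, 0.0, 0.0, 1.0]]
lamp [([285, 205, 91, 130], 0.59)]
button []
sleeve [([285, 203, 55, 52], 0.72)]
start_hole [([287, 206, 55, 52], 0.6)]
button_axis [([284, 206, 89, 124], 0.94)]
book [([280, 222, 58, 42], 0.67)]
phone []
glasses_case [([344, 241, 41, 36], 0.81), ([337, 392, 42, 46], 0.5)]
mug [([239, 390, 46, 52], 0.61)]
cream_jar [([254, 181, 18, 20], 0.84)]
water_bottle [([306, 142, 15, 52], 0.71)]
trinket_dish [([333, 394, 46, 43], 0.73)]
top [[595.3, 0.0, 321.7], [0.0, 595.3, 244.2], [0.0, 0.0, 1.0]] [[0.0133, -0.9999, 0.0056, 0.0037], [-0.9846, -0.0141, -0.1744, 0.5754], [0.1745, -0.0032, -0.9847, 1.392], [0.0, 0.0, 0.0, 1.0]]
lamp [([233, 198, 170, 90], 0.62)]
button [([264, 177, 63, 38], 0.64)]
sleeve [([229, 223, 128, 64], 0.68)]
start_hole [([230, 221, 128, 67], 0.62)]
button_axis [([226, 200, 180, 89], 0.75), ([230, 220, 126, 70], 0.6)]
book [([199, 222, 93, 86], 0.93)]
phone [([274, 290, 66, 45], 0.7)]
glasses_case [([264, 177, 65, 41], 0.91)]
mug [([485, 295, 47, 42], 0.96)]
cream_jar [([134, 314, 26, 24], 0.79)]
water_bottle [([96, 225, 48, 34], 0.77)]
trinket_dish [([482, 221, 40, 38], 0.74)]
1.3 [ 0.5719814  -0.57197496 -0.41574675  0.41573618]
```

```bash
python3 - <<'E'
import cv2
t=cv2.imread("pics/top0.png")[150:360,80:560]; s=cv2.imread("pics/side0.png")[130:350,220:420]
t=cv2.resize(t,None,fx=1.66,fy=1.66,interpolation=cv2.INTER_CUBIC)
cv2.imwrite("pics/t1.png",t)
cv2.imwrite("pics/s1.png",cv2.resize(s,None,fx=2.7,fy=2.7,interpolation=cv2.INTER_CUBIC))
E
```

```text
(no output)
```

View pics/t1.png

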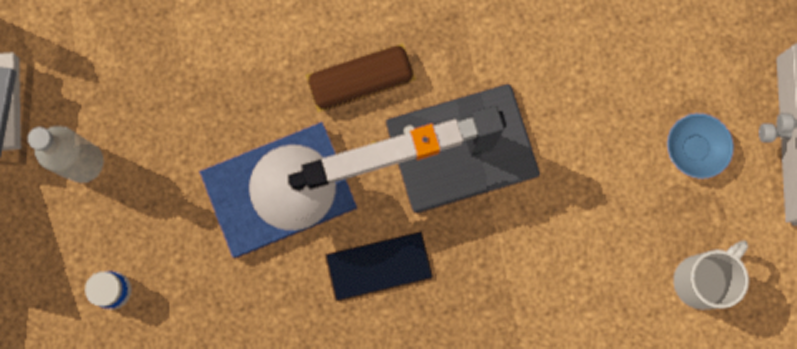

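View pics/s1.png

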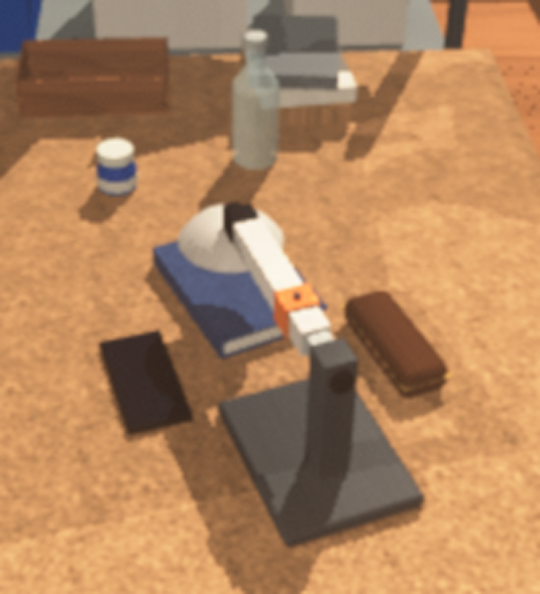

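```bash
cat > h.py <<'E'
from cell import bot
import cv2,numpy as np
def topray(u,v,z,cam="top"):
    k=bot.calibration(cam); E=np.array(k["extrinsics"]); R,t=E[:3,:3],E[:3,3]
    d=R.T@np.linalg.inv(k["mtx"])@[u,v,1]; o=-R.T@t
    return o+d*(z-o[2])/d[2]
def proj(cam,p):
    k=bot.calibration(cam); E=np.array(k["extrinsics"]); c=E[:3,:3]@p+E[:3,3]; c=np.array(k["mtx"])@c
    return c[:2]/c[2]
E
python3 - <<'E'
from h import *
print(np.round(bot.calibration("wrist")["mtx"],1).tolist(),np.round(bot.calibration("wrist")["hand_eye"],4).tolist())
for n,x,y,z in [("blockR",325,171,.165),("sleeveR",460,133,.165),("tube",472,129,.162),("ring",425,140,.168),("post",488,128,.17),("butt?",408,130,.15),("head",293,187,.13)]:
    print(n,np.round(topray(80+x/1.66,150+y/1.66,z),4))
E
```

```text
[[371.6, 0.0, 317.1], [0.0, 371.6, 241.1], [0.0, 0.0, 1.0]] [[1.0, -0.0001, -0.0014, -0.0005], [0.0013, -0.2684, 0.9633, -0.1418], [-0.0005, -0.9633, -0.2684, 0.0677], [0.0, 0.0, 0.0, 1.0]]
blockR [0.5336 0.1138 0.165 ]
sleeveR [ 0.5881 -0.0667  0.165 ]
tube [ 0.5944 -0.0831  0.162 ]
ring [ 0.5772 -0.0195  0.168 ]
post [ 0.5945 -0.104   0.17  ]
butt? [0.5943 0.0033 0.15  ]
head [0.5164 0.1596 0.13  ]
```

```bash
cat >> h.py <<'E'
from scipy.spatial.transform import Rotation as Rn
def lampR(yaw): return np.array([[np.cos(yaw),-np.sin(yaw),0],[np.sin(yaw),np.cos(yaw),0],[0,0,1.]])
Y0=np.arctan2(.289,.957); O0=np.array([.5553,.042,0]) 
def quat(R): return Rn.from_matrix(R).as_quat(scalar_first=True)
def wpix(p,pos,q):  # world point -> wrist pixel
    k=bot.calibration("wrist"); H=np.array(k["hand_eye"]); m=np.array(k["mtx"])
    t=Rn.from_quat(q,scalar_first=True).as_matrix().T@(np.asarray(p)-pos); c=H[:3,:3].T@(t-H[:3,3])
    r=np.hypot(c[0],c[1]); th=np.arctan2(r,c[2]); return m[:2,2]+m[0,0]*th*c[:2]/r
def wray(u,v,pos,q):
    k=bot.calibration("wrist"); H=np.array(k["hand_eye"]); m=np.array(k["mtx"])
    d=np.array([u-m[0,2],v-m[1,2]])/m[0,0]; r=np.linalg.norm(d); c=np.r_[np.sin(r)*d/r,np.cos(r)]
    R=Rn.from_quat(q,scalar_first=True).as_matrix(); return pos+R@H[:3,3], R@H[:3,:3]@c
E
python3 - <<'E'
from h import *
L=lampR(Y0)
done=False
for tilt in (35,25,15,5):
    for px in (.11,.09,.07):
        a=np.radians(tilt); y=np.array([-np.sin(a),0,-np.cos(a)]); z=np.array([np.cos(a),0,-np.sin(a)])
        R=L@np.c_[np.cross(y,z),y,z]; p=O0+L@[px,-.02,.24]
        if bot.solve_ik(p,quat(R)) is not None: done=True;break
    if done:break
print(tilt,px,p)
bot.move_pose(p,quat(R)) 
pos,q=bot.read_position(),bot.read_tool_rot()
im=bot.camera("wrist"); cv2.imwrite("pics/w1.png",im[:,:,::-1])
np.savez("w1.npz",pos=pos,q=q)
for t in ["button","start_hole"]: print(t,bot.search_frame("wrist",t)[:2])
print(wpix(O0+L@[.015,0,.15],pos,q),wpix(O0+L@[.018,-.064,.15],pos,q),bot.read_clock())
E
```

```text
25 0.11 [0.666385   0.05465399 0.24      ]
button []
start_hole [{'bbox': [106.2, 206.1, 337.7, 126.8], 'confidence': 0.84}]
[292.01604604 294.06812271] [374.62234163 291.22155525] 3.8917
```

View pics/w1.png

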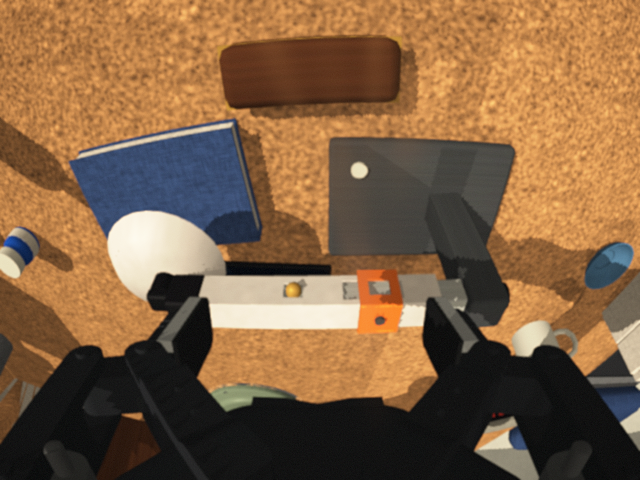

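```bash
python3 - <<'E'
from h import *
im=cv2.imread("pics/w1.png")[255:345,230:480]
cv2.imwrite("pics/w1c.png",cv2.resize(im,None,fx=3.2,fy=3.2,interpolation=cv2.INTER_CUBIC))
d=np.load("w1.npz"); L=lampR(Y0)
for n,u,v,x in [("button",292,289,.019),("holeB_L",344,290,.015),("holeB_R",357,290,.015),("ringL",358,287,.018),("ringhole",379,288,.018),("ringR",402,285,.018)]:
    o,r=wray(u,v,d["pos"],d["q"]); o=L.T@(o-O0); r=L.T@r; print(n,np.round((o+r*(x-o[0])/r[0])*1e3,1))
E
```

```text
button [ 1.900e+01 -1.000e-01  1.483e+02]
holeB_L [ 15.  -40.5 145.7]
holeB_R [ 15.  -50.8 145.8]
ringL [ 18.  -51.4 145.4]
ringhole [ 18.  -67.8 146.7]
ringR [ 18.  -86.8 143.9]
```

View pics/w1c.png

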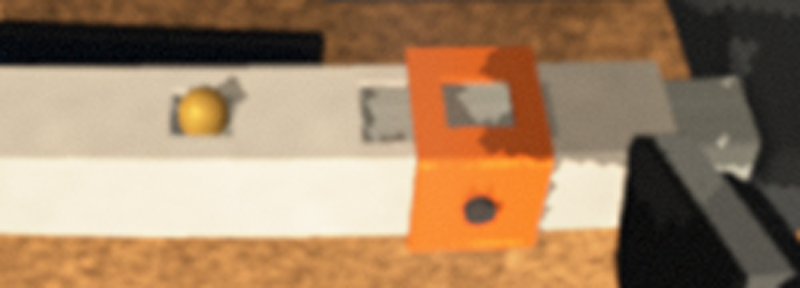

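```bash
python3 - <<'E'
from h import *
d=np.load("w1.npz"); L=lampR(Y0)
for n,u,v,z in [("e+ left",230+60/3.2,255+157/3.2,.165),("e- left",230+60/3.2,255+235/3.2,.165),("e+ right",230+395/3.2,255+158/3.2,.165),("e- right",230+395/3.2,255+236/3.2,.165),("low+",230+60/3.2,255+64/3.2,.135),("low+R",230+390/3.2,255+65/3.2,.135),("dome",292,290,.150)]:
    o,r=wray(u,v,d["pos"],d["q"]); o=L.T@(o-O0); r=L.T@r; print(n,np.round((o+r*(z-o[2])/r[2])*1e3,1))
L2=L
for a in (np.pi/2,-np.pi/2):pass
y=np.array([0,0,-1.])
for s in (1,-1):
    x=np.array([s,0,0.]); R=L@np.c_[x,y,np.cross(x,y)]
    for yy in (0,.03,.07):
        print(s,yy,bot.solve_ik(O0+L@[0,yy,.128],quat(R)))
E
```

```text
e+ left [ 20.2  31.5 165. ]
e- left [-11.   35.7 165. ]
e+ right [ 20.5 -46.3 165. ]
e- right [-10.4 -48.6 165. ]
low+ [ 20.4  35.3 135. ]
low+R [ 20.5 -47.1 135. ]
dome [ 19.7  -0.2 150. ]
1 0 [-0.05706023  0.42820654 -0.3231577   0.81943209  0.          1.22045886]
1 0.03 [-0.00527224  0.41873137 -0.33855541  0.81350955  0.          1.27224685]
1 0.07 [ 0.06578784  0.41022194 -0.35229666  0.80827773  0.          1.34330693]
-1 0 [-0.05706023  0.42820654 -0.3231577   0.81943209  0.         -1.9211338 ]
-1 0.03 [-0.00527224  0.41873137 -0.33855541  0.81350955  0.         -1.8693458 ]
-1 0.07 [ 0.06578784  0.41022194 -0.35229666  0.80827773  0.         -1.79828572]
```

```bash
cat >> h.py <<'E'
L=lampR(Y0); O=O0+L@[.0045,0,0]
RG=L@np.c_[[1.,0,0],[0,0,-1.],[0,1.,0]]; QG=quat(RG)
def W(x,y,z): return O+L@[x,y,z]
def F(): return np.round(L.T@np.array(bot.read_ft_force()),1)
def P(): return np.round((L.T@(np.array(bot.read_position())-O))*1e3,1)
E
python3 - <<'E'
from h import *
bot.move_linear(np.array(bot.read_position())+[0,0,.05],speed=.2)
bot.move_pose(W(0,0,.25),QG)
print(F(),P())
bot.move_linear(W(0,0,.128),speed=.12,until_force=10)
print(F(),P(),bot.read_clock())
bot.set_gripper(0.5,20); print(F())
bot.set_gripper(0.0,20); print("grip",F(),P(),bot.read_gripper_width(),np.round(bot.read_moment(),2),bot.read_clock())
im=bot.camera("wrist"); cv2.imwrite("pics/w2.png",im[:,:,::-1])
E
```

```text
Traceback (most recent call last):
cell.PlanningError: the arm cannot follow that straight line within its joint ranges
```

```bash
python3 - <<'E'
from h import *
bot.move_pose(W(0,0,.25),QG)
print(F(),P())
bot.move_linear(W(0,0,.128),speed=.12,until_force=10)
print(F(),P(),bot.read_clock())
bot.set_gripper(0.5,20); print(F())
bot.set_gripper(0.0,20); print("grip",F(),P(),bot.read_gripper_width(),np.round(bot.read_moment(),2),bot.read_clock())
im=bot.camera("wrist"); cv2.imwrite("pics/w2.png",im[:,:,::-1])
E
```

```text
[-0.4  0.5  0.3] [ 5.000e-01 -1.000e-01  2.502e+02]
[0.1 0.7 0.1] [  0.6  -0.2 128.7] 6.5417
[ 0.7  0.3 -0. ]
grip [-0.2  0.4  5. ] [  0.3  -0.2 128.8] 0.3478125709586925 [-0.04  0.21  0.22] 7.2917
```

View pics/w2.png

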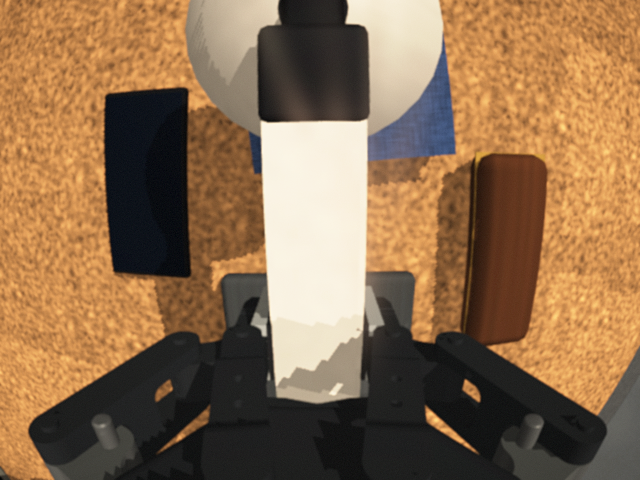

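```bash
python3 - <<'E'
from h import *
bot.set_gripper(0.0,50); print(F(),P(),bot.read_gripper_width())
z=P()[2]/1e3
for y in (.004,.012,.024):
    r=bot.move_linear(W(0,y,z),speed=.02 if y<.005 else .04,until_force=35); print(y,r,F(),P(),bot.read_clock())
E
```

```text
[-0.8  1.   6.4] [  0.3  -0.2 128.9] 0.34580983327035697
0.004 False [ 1.4 -4.8  0.3] [  0.2   2.5 129. ] 7.9167
0.012 False [0.2 1.3 1.1] [1.00e-01 1.25e+01 1.29e+02] 8.2667
0.024 False [-0.9 -2.8  2.5] [-1.000e-01  2.380e+01  1.289e+02] 8.7167
```

```bash
python3 - <<'E'
from h import *
bot.set_gripper(0.6); print(F())
bot.move_linear(W(0,.024,.25),speed=.2)
d=np.load("w1.npz")
bot.move_pose(d["pos"],d["q"])
pos,q=np.array(bot.read_position()),np.array(bot.read_tool_rot()); im=bot.camera("wrist")[:,:,::-1]
np.savez("w3.npz",pos=pos,q=q); cv2.imwrite("pics/w3.png",im)
c=cv2.resize(im[255:345,230:480],None,fx=3.2,fy=3.2,interpolation=cv2.INTER_CUBIC); cv2.imwrite("pics/w3c.png",c)
print(bot.read_clock())
E
```

```text
[ 0.1 -0.5 -1.2]
11.3167
```

View pics/w3c.png

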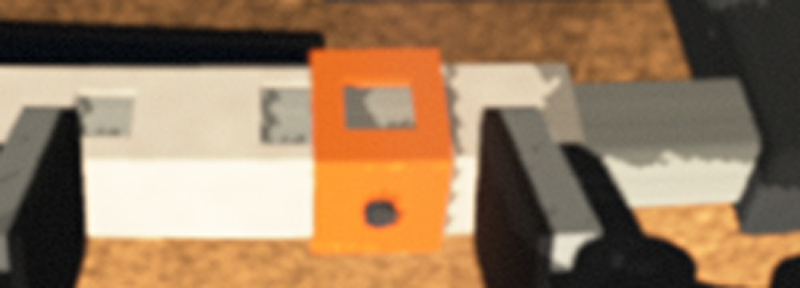

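```bash
python3 - <<'E'
from h import *
for f,pts in (("w1",[("dome",203,112,.019),("holeR edge",232,112,.015),("holeL",172,112,.015),("slotL",363,112,.015),("ringL",410,112,.018),("ringR",543,110,.018),("rhL",444,104,.018),("rhR",512,104,.018)]),
   ("w3",[("holeL",80,115,.015),("holeR",133,115,.015),("slotL",262,115,.015),("ringL",312,112,.018),("ringR",444,110,.018),("rhL",345,107,.018),("rhR",413,107,.018)])):
  d=np.load(f+".npz")
  for n,u,v,x in pts:
    o,r=wray(230+u/3.2,255+v/3.2,d["pos"],d["q"]); o=L.T@(o-O); r=L.T@r; print(f,n,np.round((o+r*(x-o[0])/r[0])*1e3,1))
E
```

```text
w1 dome [ 19.   -1.6 153.4]
w1 holeR edge [ 15.   -8.3 149.7]
w1 holeL [ 15.    6.2 149.8]
w1 slotL [ 15.  -39.6 149.8]
w1 ringL [ 18.  -50.5 152.6]
w1 ringR [ 18.  -82.8 152.5]
w1 rhL [ 18.  -58.9 150.1]
w1 rhR [ 18.  -75.5 150.4]
w3 holeL [ 15.   28.4 151. ]
w3 holeR [ 15.   15.5 150.7]
w3 slotL [ 15.  -15.4 150.4]
w3 ringL [ 18.  -27.3 152.2]
w3 ringR [ 18.  -58.7 151.8]
w3 rhL [ 18.  -35.1 150.6]
w3 rhR [ 18.  -51.3 150.7]
```

```bash
python3 - <<'E'
from h import *
bot.move_pose(W(0,-.013,.25),QG)
bot.move_linear(W(0,-.013,.128),speed=.12,until_force=10); print(F(),P(),bot.read_clock())
bot.set_gripper(0.39,20); print(F(),bot.read_gripper_width())
r=bot.move_linear(W(0,-.018,.128),speed=.01,until_force=2.5); print(r,F(),P())
y0=P()[1]/1e3
bot.move_linear(W(0,y0+.0005,.128),speed=.02)
bot.set_gripper(0.0,50); print("grip",F(),P(),bot.read_gripper_width(),bot.read_clock())
im=bot.camera("wrist")[:,:,::-1]; cv2.imwrite("pics/w4.png",im)
E
```

```text
[-0.2 -0.5  0.4] [  0.6 -13.2 128.7] 13.9833
[-0.3 -0.2 -0.9] 0.3908041644583687
True [-0.8  0.1  0. ] [ -0.5 -15.2 127.5]
grip [ 1.2  0.2 -0.2] [  0.4 -14.7 128.1] 0.3414162904533541 15.1333
```

```bash
python3 - <<'E'
from h import *
y0=-.0147
for s,v in ((.012,.04),(.022,.04),(.026,.02),(.030,.02),(.034,.02),(.037,.02)):
    r=bot.move_linear(W(0,y0+s,.128),speed=v,until_force=25); print(s,r,F(),P(),bot.read_gripper_width())
    if r: break
else:
    r=bot.move_linear(W(0,y0+.049,.128),speed=.01,until_force=8); print("stop",r,F(),P(),bot.read_gripper_width())
print(bot.read_clock())
E
```

```text
0.012 False [ 3.1 -2.6 -1.3] [  0.3  -3.2 128.1] 0.3447929678245212
0.022 False [1.9 0.1 0.9] [1.000e-01 7.700e+00 1.281e+02] 0.3443575548743778
0.026 False [ 1.8 -3.2 -0.7] [1.000e-01 1.100e+01 1.281e+02] 0.3451187627714774
0.03 False [ 1.4 -4.2 -0.1] [  0.   14.9 128.1] 0.34601389027843477
0.034 False [0.7 2.5 2.1] [-1.000e-01  2.050e+01  1.281e+02] 0.34067711099259407
0.037 False [0.2 7.8 3.6] [-1.00e-01  2.44e+01  1.28e+02] 0.34220662156727305
stop True [-0.3 -0.6  2.7] [ -0.2  25.5 128. ] 0.3460993689236305
17.9333
```

```bash
python3 - <<'E'
from h import *
y=.0255
for i in range(14):
    y+=.001; bot.move_linear(W(0,y,.128),speed=.02,until_force=12)
    f=np.mean([F() for _ in range(3)],axis=0).round(1); print(round(y,4),f,P())
    if f[1]<-9: break
print(bot.read_clock(),bot.read_gripper_width())
E
```

```text
0.0265 [-1.3 -2.5  4.2] [ -0.2  25.9 128.1]
0.0275 [-2.5 -2.2  4.3] [ -0.2  27.4 128.1]
0.0285 [-2.5 -2.9  5.7] [ -0.2  28.6 128. ]
0.0295 [-2.9 -4.5  4.6] [ -0.2  29.1 128. ]
0.0305 [-3.  -6.8  3.5] [ -0.2  29.3 128. ]
0.0315 [-4.7 -9.3  4.3] [ -0.2  29.4 128.1]
19.4333 0.34566352120413807
```

```bash
python3 - <<'E'
from h import *
y=.0315; t0=None
for i in range(40):
    f=np.mean([F() for _ in range(3)],axis=0); t=bot.read_clock()
    print(round(t,2),round(y,4),f.round(1),P()[1])
    e=-15.5-f[1]
    if abs(e)<1.2 and t0 is None: t0=t
    if t0 and t-t0>1.4: break
    st=np.clip(-e/2400*(.7 if t0 is None else .3),-.001,.001); 
    y+=st; bot.move_linear(W(0,y,.128),speed=.01); bot.wait(.05)
# ease off
bot.move_linear(W(0,.0290,.128),speed=.02); print("eased",F(),P())
bot.set_gripper(0.6); print(F())
bot.move_linear(W(0,.029,.25),speed=.2)
d=np.load("w1.npz"); bot.move_pose(d["pos"],d["q"])
im=bot.camera("wrist")[:,:,::-1]; cv2.imwrite("pics/w5.png",im)
cv2.imwrite("pics/w5c.png",cv2.resize(im[255:345,180:430],None,fx=3.2,fy=3.2,interpolation=cv2.INTER_CUBIC))
print(bot.read_clock())
E
```

```text
19.43 0.0315 [-4.7 -9.3  4.3] 29.4
19.73 0.0325 [ -3.1 -12.1   3.9] 29.6
20.03 0.0335 [ -2.7 -14.8   3.3] 29.7
20.33 0.0336 [ -3.9 -15.3   3.1] 29.7
20.63 0.0336 [ -4.  -14.3   2.3] 29.7
20.93 0.0338 [ -2.9 -15.3   2.5] 29.7
21.23 0.0338 [ -3.6 -15.8   2.1] 29.7
21.53 0.0337 [ -3.1 -14.5   2.6] 29.7
eased [-2.3 -1.6  5.2] [ -0.2  29.  128. ]
[ 0.4  0.8 -0.5]
24.5083
```

View pics/w5c.png

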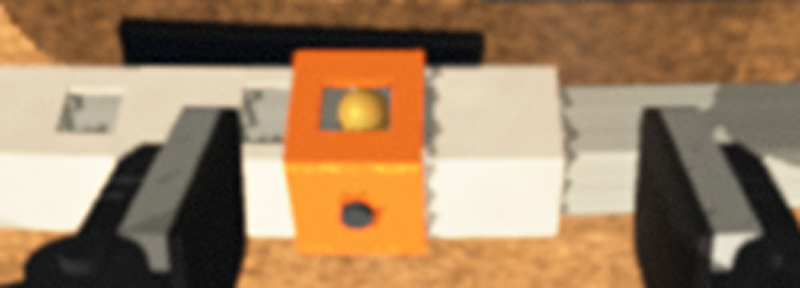

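```bash
python3 -c "
from cell import bot
bot.close_job(); print(bot.read_clock())"
```

```text
the job is handed in; nothing more can be done
the job is handed in; nothing more can be done
```

The lamp arm is at its next setting. The brass button stands out through the hole in the orange ring, and the job is handed in.

- **Slide:** I pinched the button flush and slid the sleeve about 24 mm. The sleeve has an open slot just ahead of the ring that the button could have sprung into. I therefore gripped again right beside the ring, so the pad covered the slot, and slid the rest until the sleeve hit the hard stop. That was about 68 mm in all, where I expected it from the measured ring position.
- **Tug:** I held about 15 N outward (readings 14.3 to 15.8 N) for about 1.5 s. The sleeve stayed put. I then eased off and let go.
- **Last checks:** The final wrist picture shows the button out through the ring's hole, with the gripper clear. The clock read 24.5 s of the 48 s allowed.
- **Checks that misled or were not made:**
  - The first force stop in the ring came early, because the force changed sign as the button came near the hole; I stepped on in 1 mm moves to the real stop.
  - The touch against the ring edge before the second grip may have been sensor noise.
  - The top camera was about 4.5 mm off sideways from the wrist camera; I used the wrist camera.
  - I took no last picture of the other things on the table; force readings while moving in showed no sign of contact with them.

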